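# Free a locked spacer bar from a test-rig fixture

## Robot

A 6-joint arm with a two-finger parallel gripper is mounted at the origin on the work surface. World frame = base frame: x ahead of the robot, y to its left, z up, the work surface at z = 0. Lengths are in m, angles in degrees, forces in N, time in s.
With the tool pointing down it reaches from about 0.4 to 0.825 m from the base axis. Payload 7 kg.
Tool frame: the origin (TCP) lies midway between the tips of the shut fingers; the grasp point (between the pads) lies 19 mm behind it; z points along the fingers, y is the direction in which the jaws open and shut (so a half turn about z gives the same grasp; the last joint's range is limited). The gripper opens to 88 mm and grips with 3 to 60 N. Pads are 19 mm wide; open, the fingers measure 130 mm over their backs; the gripper's body (78 mm by 193 mm) begins 47 mm behind the grasp point.
Start: joints at [16.507, 20.546, 0.682, 0, -70.136, -16.507], TCP at [0.675, -0, 0.227] pointing down, gripper open.
Joint ranges: [-176.03, 176.03], [-82.01, 121.73], [-58.28, 71.71], [-173.87, 95.51], [-174.79, -0.11], [-173.66, 173.66]. Speed limits (degrees/s): [136.94, 136.94, 172.46, 180, 180, 180].

## Interface

Orientations are given as [roll, pitch, yaw] about the fixed x, y, z axes, in that order (R = Rz(yaw) Ry(pitch) Rx(roll)).
In Python, from plant import r gives the robot as it stands. The module is installed in compiled form; this text tells all that it offers.
- The arm moves only by the tool send_rows, never from a script. Its argument "motion" is a list of rows, each an object with "travel": the shift along the tool's x, y, z in m, a list of three; "spin": the turn about the tool's z in degrees. In form: [{"travel": [tx, ty, tz], "spin": spin}, ...]. A call has 1 to 5 rows; each row shifts and turns the pose as measured when the row begins, along the tool's axes as they then stand; what a row does not reach is not made up. A row lasts 1/12 s, in which the tool goes at most 41.7 mm and 7.16 degrees, less where a joint would pass 70% of its speed; a pose out of reach is approached as far as the arm can. A call is refused whole if a number of a shift passes 0.0417 or a number of a turn 7.16, either way. A call with a gripper value outside its range is refused whole. "gripper" is the gripper command: -1 is shut, 1 is fully open, values between are in proportion, set as the call begins (left out, the last holds). The fingers move at their own pace and stop on an object; "squeeze" is the grip in N (left out, the last holds). Time passes only in rows, so rows that do not move let the fingers close. It gives the time, the measured TCP pose, the force and the opening at its end, in the units of the state.
- r.get_state(): the state, without advancing time (a new reading comes with each control period).
- r.capture(name): name is "scene" or "side" or "wrist"; returns (picture, depth): 480x640x3 uint8, blue, green, red; 480x640 float32, m along the optical axis (not along the pixel's ray), 0 where there is no reading.
- r.get_calibration(name): a dict with "fov_y" (degrees; the focal length in pixels is half the picture's height over the tangent of half this angle, whatever the lens; pixels are square), "cx", "cy" (the principal point, pixels), "origin" and "orientation" of the camera in the world. Camera axes: x right, y down, z forward; pixel columns grow to the right and rows downward; lengths in m; the calibration is good to about 2 mm. The wrist camera is an equidistant fisheye: a pixel r from the principal point sees the ray r / f radians off the axis. A picture is of the moment at which its call begins: read the wrist's pose just before it. get_calibration takes no time and is no camera call; for the wrist camera it gives the pose at the moment of the call.
- r.close_job(): hands the job in, once; it reports no verdict.
Trained networks look in the newest picture that a camera, given by its name, has taken for a name from the list of things; names that differ only in an ending like _2 or _b are one class to them, and where a whole thing is asked for, a point or a joint stands for the part that bears it (a point fixed in the world has none). Each returns a list of dicts, best first, with "conf" (0 to 1); they miss things now and then, are a little off and sometimes report something else, mostly with a low value. They report only what shows in the picture. A call takes as long as a camera call. They do not tell look-alikes from the thing itself.
- r.boxes_of(camera, target): "at" ([x, y, z] in m, in the coordinates of the camera as it stood for that picture, good to about 4 mm: the middle of the surface that is visible of it).
- r.pinpoint(camera, target): "at" ([x, y, z] in m, in the coordinates of the camera as it stood for that picture, good to about 4 mm: a listed point, or the origin of a listed thing).
The state is a dict: "time_s": time; "joints": joint angles; "qd": joint speeds; "joint_torque": joint torques, N m; "tcp_pos": TCP position; "eef_rot": TCP orientation; "contact_force": force on the tool from outside, world axes, zero at the start; "moment": the same for the moment, N m; "gripper_width": finger opening in m.
Only numpy, scipy, OpenCV 4.12 (cv2) and the standard library are available. Lean on these libraries where they do the work, as an engineer would, in place of code of your own. Each camera call takes 0.05 s, during which the arm holds its last target. There are 200 camera calls.

## Task

Free the blue spacer bar from the fixture: lift the yellow flip-top tab and swing it right over until it falls open and stays, then unscrew the red wing cap beneath it by at least half a turn (anticlockwise seen from above). Then raise the bar's end over the lip, draw the bar out endwise from under the bridge, and lay it flat in the orange-rimmed tray without dropping it. Leave the tab open, the cap unscrewed and everything else where it stands.

Things in the scene. Friction and masses are not known exactly. Their poses are not given: they have to be found in the camera images.
- fixture: Fixed steel fixture: base plate 124 (x) x 280 (y) x 10 mm. Origin on the bench under the middle of the seated bar. +y is the way the bar is drawn out, +x the tab's hinge side. The bar lies on an 18 mm wide bed, top 24 mm above the bench, about 3 mm free of a stop at its -y end and of the lip at its +y end. From y = -50 to 110 mm both its sides are open for fingers, which can reach 14 mm below it.
- lip_top (a point): Top of the lip across the bar's +y end, at fixture y = 117 mm: 8 mm thick, 34 mm wide, its top 7 mm above the bed (31 mm above the bench).
- bridge_top (a point): Top of the grey bridge over the bar (fixture y = -95 to -55, x = -30 to 30, z up to 57 mm). It leaves 5 mm above and 2 mm beside the bar, so the bar cannot be lifted straight out: it must be drawn about 60 mm towards +y, that end raised over the lip, before it is free.
- tab_hinge (a point): Hinge of the tab, its axis along fixture y, at fixture x = 48, y = -75, z = 90 mm, on a post (x = 47 to 57 mm, 40 mm wide, top at 84 mm).
- tab (a joint): Angle of the yellow flip-top tab (rad): 0 = level over the cap, grows as it is lifted, stop at 2.75. Starts at 0 to 0.1. Light (60 g, up to 0.03 N m): falls shut below about 1.4, falls open by itself above about 1.8. Its plate (34 mm wide, 5 mm thick) and two side cheeks (18 mm deep) reach from the hinge to fixture x = -38 mm and enclose the cap's wing.
- tab_tongue (a point): Middle of the tab's finger tongue, 20 mm wide (along fixture y), 24 mm long, 5 mm thick, sticking out on the fixture's -x side, 98 mm from the hinge; when down at fixture x = -50, y = -75, z = 90 mm, with nothing beneath it down to the base plate (z = 10 mm). Hook it from below or pinch it across its 20 mm.
- cap (a joint): Angle of the red wing cap (rad): 0 = screwed home, grows anticlockwise from above, stop at 4.2. Starts at 0 to 0.2. Turning takes about 0.06 N m; it stays where left and stays attached. It rises 3 mm per rad with its 10 mm lock pin, which at 0 sits 5 mm deep in the notch in the bar's top and clears the bar after about half a turn.
- cap_wing (a point): Centre of the cap's upright wing, on the screw's axis (fixture x = 0, y = -75 mm, z = 76 mm when screwed home; rises with the cap). Wing 64 mm long, 8 mm thick, 16 mm high (8 mm above and below this point), along fixture x when the cap joint is 0; below it a round 36 mm cap.
- bar_mid (a point): Centre of the blue bar, 24 (x) x 220 (y) x 16 (z) mm, 0.16 to 0.3 kg, loose, with a 16 mm wide, 7 mm deep notch across its top 35 mm from its -y end. Its axes start along those of the fixture; seated, this point is 32 mm above the bench.
- tray: Open steel tray with an orange rim, fixed: 130 (x) x 300 (y) mm outside, 35 mm high (rim 37.5 mm), walls and floor 5 mm thick. Origin on the bench under its centre; its long side runs along its y.
- socket_mid (a point): Centre of a small steel socket (24 mm diameter, 28 mm high) standing in a corner of the tray, at tray x = -42, y = 122 mm; to be left standing there.
- pulley_mid (a point): Centre of a loose dark pulley, 60 mm diameter, 32 mm high; bystander.
- bearing_mid (a point): Centre of a loose bearing ring, 52 mm diameter, 16 mm high; bystander.
- spacer_mid (a point): Centre of a loose brass disc, 40 mm diameter, 30 mm high; bystander.
- oil_mid (a point): Centre of a loose white oil bottle, 56 mm diameter, 150 mm high; bystander.
- wrench_grip (a point): Grip of a loose wrench, 200 mm long, lying on the bench; bystander.
- vee_mid (a point): Centre of a loose green block, 60 x 50 x 45 mm; bystander.
Mind the look-alikes: they are no part of the job. There is more than one size of the part that bears bar_mid; the job needs the middle-sized.

How it is judged:
By the outcome, as a careful person would: the job done as asked, in the order asked, and still so for the second after the job is handed in, with the robot touching nothing.
It also fails if it takes over 72 s, if anything falls off the work surface, if the arm or the gripper's body presses on something with over 40 N, if the wrist force passes 120 N, or if a joint passes its speed limit or range.

## Working session

There is one attempt and no reset: what is moved stays moved. The work goes in short steps, Python scripts to look and compute and a tool call to move; the robot and the scene stay as the last step left them, time stands still between calls to the robot, and variables do not carry over. Pictures are saved under pics/ and viewed, about 8 in all and at most 12, crops included, and the job is handed in when it is done.

Besides the shell and the picture viewer there is one more tool, called after "Call:" by a JSON object that holds its "api" and its "payload". send_rows: Moves the arm, as the interface text tells. Its arguments: {"type":"object","properties":{"motion":{"type":"array"},"gripper":{"type":"number"},"squeeze":{"type":"number"}},"required":["motion"]}

```bash
ls; mkdir -p pics
cat > h.py <<'E'
import numpy as np, cv2
from plant import r
from scipy.spatial.transform import Rotation as R
def T(c):
    k=r.get_calibration(c); o=k["orientation"]; o=np.array(o,float)
    M=o if o.shape==(3,3) else R.from_euler('xyz',o,degrees=True).as_matrix()
    return k,M,np.array(k["origin"])
def pix(c,p):
    k,M,o=T(c); q=M.T@(np.array(p)-o); f=240/np.tan(np.radians(k["fov_y"]/2))
    if c=="wrist":
        h=np.hypot(q[0],q[1]); a=np.arctan2(h,q[2]); return np.round([k["cx"]+f*a*q[0]/h,k["cy"]+f*a*q[1]/h])
    return np.round([k["cx"]+f*q[0]/q[2],k["cy"]+f*q[1]/q[2]])
def find(c,names,fn="pinpoint",n=4):
    k,M,o=T(c)
    for nm in names:
        for d in getattr(r,fn)(c,nm)[:n]:
            w=M@np.array(d["at"])+o; print(c,fn,nm,round(d["conf"],2),np.round(w,4),pix(c,w))
def unproj(c,depth,u,v):
    k,M,o=T(c); f=240/np.tan(np.radians(k["fov_y"]/2)); x=(u-k["cx"])/f; y=(v-k["cy"])/f
    if c=="wrist":
        a=np.hypot(x,y); s=np.tan(a)/a if a>0 else 1; x*=s;y*=s
    z=depth[v,u]; return M@np.array([x*z,y*z,z])+o
E
python3 - <<'E'
from h import *
print(r.get_state())
for c in ("scene","side"):
    print(r.get_calibration(c))
    p,d=r.capture(c); cv2.imwrite(f"pics/{c}0.png",p); np.save(f"{c}0.npy",d)
    find(c,["fixture","bar_mid","tab_hinge","tab_tongue","cap_wing","lip_top","bridge_top","tray","socket_mid"])
print(r.get_calibration("wrist"))
E
```

```text
pics
{'time_s': 0.0, 'joints': array([ 1.65075839e+01,  2.05927484e+01,  6.35389652e-01, -2.09523479e-02,
       -7.01338464e+01, -1.65049241e+01]), 'qd': array([ 0.06307792,  0.02288917, -0.02892818,  0.01218242,  0.01650488,
       -0.02581033]), 'joint_torque': array([-8.00930356e-04, -5.82726967e+01,  2.93058443e+01,  6.99745238e+00,
        6.93249181e-03, -2.06530804e-04]), 'tcp_pos': array([ 6.74535029e-01, -6.32502878e-06,  2.25617500e-01]), 'eef_rot': array([ 1.79906957e+02, -7.02888611e-03, -9.00044703e+01]), 'contact_force': array([-0.10971069,  0.23982183, -0.2533351 ]), 'moment': array([0.00842839, 0.02981551, 0.02940084]), 'gripper_width': 0.08756280705169295}
{'fov_y': 54.513757296714196, 'cx': 325.6880526253704, 'cy': 240.55711594110667, 'origin': array([ 0.89968276, -0.59262002,  1.12079445]), 'orientation': array([-147.02052185,   -0.58719598,   33.52498257])}
scene pinpoint fixture 0.75 [ 5.840e-01 -2.186e-01 -5.000e-04] [299. 319.]
scene pinpoint fixture 0.17 [ 0.5897 -0.2937  0.0587] [282. 334.]
scene pinpoint bar_mid 0.96 [ 0.5901 -0.221   0.0331] [300. 315.]
sc
[... 1294 characters left out ...]
 [ 0.5406 -0.2983  0.0919] [337. 180.]
side pinpoint cap_wing 0.37 [ 0.5896 -0.2963  0.0797] [317. 183.]
side pinpoint lip_top 0.84 [ 0.5835 -0.0989  0.0311] [306. 246.]
side pinpoint lip_top 0.43 [ 0.5396 -0.2968  0.0913] [338. 180.]
side pinpoint bridge_top 0.96 [ 0.5878 -0.2897  0.0596] [318. 192.]
side pinpoint tray 0.91 [ 0.6181  0.2784 -0.0046] [246. 389.]
side pinpoint tray 0.26 [ 0.5808 -0.1029  0.0311] [307. 245.]
side pinpoint socket_mid 0.76 [0.5829 0.4015 0.019 ] [245. 446.]
{'fov_y': 65.70646984690485, 'cx': 325.951483754889, 'cy': 246.79600666062873, 'origin': array([ 0.67544104, -0.06841701,  0.38273495]), 'orientation': array([1.65191337e+02, 2.74645668e-02, 1.79976882e+02])}
```

View pics/scene0.png

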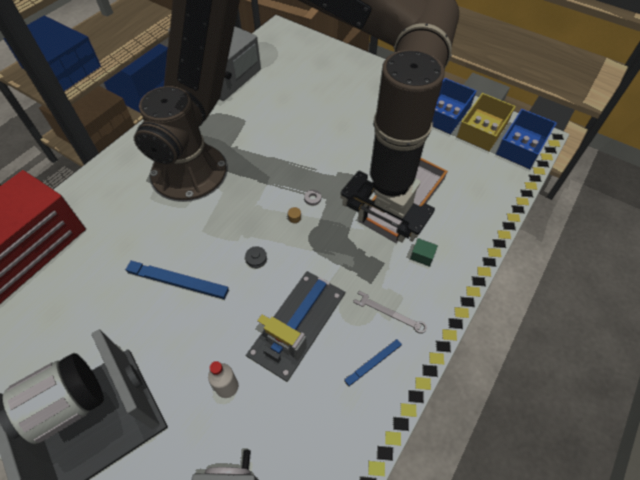

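View pics/side0.png

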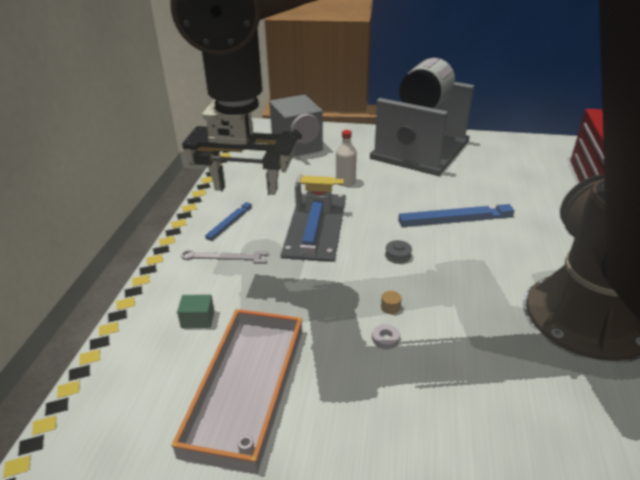

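The job bar is the seated one at scene (300,315). The larger bar at (177,279) and the smaller one at (374,363), both lying on the bench, are look-alikes, so "middle-sized, seated in the fixture" picks it out. I'll move above the fixture with the jaws along fixture y and look from close by.

Call:
{"api": "send_rows", "payload": {"motion": [{"travel":[0.036,0.02,0],"spin":0},{"travel":[0.036,0.02,0],"spin":0},{"travel":[0.036,0.02,0],"spin":0},{"travel":[0.036,0.02,0],"spin":0},{"travel":[0.036,0.02,0],"spin":0}], "gripper": -0.1}}

```text
time_s: 1.42
tcp_pos: [0.576, -0.1784, 0.2246]
eef_rot: [180.0, -0.0, -89.4]
contact_force: [0.7, -0.1, 0.1]
gripper_width: 0.0602
```

Call:
{"api": "send_rows", "payload": {"motion": [{"travel":[0.036,0.02,0],"spin":0},{"travel":[0,0,0],"spin":7.1},{"travel":[0,0,0],"spin":7.1},{"travel":[0,0,0],"spin":7.1},{"travel":[0,0,0],"spin":7.1}]}}

```text
time_s: 1.83
tcp_pos: [0.5501, -0.2234, 0.2263]
eef_rot: [-179.9, -0.0, -118.2]
contact_force: [1.0, -0.2, -0.2]
gripper_width: 0.0396
```

Call:
{"api": "send_rows", "payload": {"motion": [{"travel":[0,0,0],"spin":7.1},{"travel":[0,0,0],"spin":7.1},{"travel":[0,0,0],"spin":7.1},{"travel":[0,0,0],"spin":7.1},{"travel":[0,0,0],"spin":7.1}]}}

```text
time_s: 2.25
tcp_pos: [0.5496, -0.2244, 0.227]
eef_rot: [-179.9, 0.1, -153.9]
contact_force: [-0.2, 0.1, 0.6]
gripper_width: 0.039
```

Call:
{"api": "send_rows", "payload": {"motion": [{"travel":[0,0,0],"spin":7.1},{"travel":[0,0,0],"spin":7.1},{"travel":[0,0,0],"spin":7.1},{"travel":[0,0,0],"spin":0}]}}

```text
time_s: 2.58
tcp_pos: [0.5496, -0.2245, 0.2274]
eef_rot: [-179.9, 0.2, -175.7]
contact_force: [-0.4, 0.2, -0.7]
gripper_width: 0.039
```

Run:
```python
from h import *
s=r.get_state(); print(s["time_s"],s["tcp_pos"],s["eef_rot"],s["joints"])
p,d=r.capture("wrist"); cv2.imwrite("pics/w1.png",p); np.save("w1.npy",d)
find("wrist",["fixture","tab_hinge","tab_tongue","lip_top","bridge_top","bar_mid","cap_wing"],n=2)
r.capture("scene");r.capture("side")
for c in ("scene","side"): find(c,["oil_mid","tray","socket_mid","fixture","tab_tongue"],n=1)
```

```text
2.5833 [ 0.54955238 -0.22452676  0.22744956] [-1.79926775e+02  1.72970052e-01 -1.75743930e+02] [-3.33999532e+00  1.27978268e+01 -1.00666476e+01  5.40297432e-02
 -6.69544032e+01 -8.24251169e+01]
wrist pinpoint fixture 0.6 [ 0.5843 -0.2236 -0.0007] [324. 247.]
wrist pinpoint fixture 0.49 [ 0.3856 -0.1345  0.0163] [430.  67.]
wrist pinpoint tab_tongue 0.79 [ 0.5389 -0.2947  0.0853] [243. 214.]
wrist pinpoint tab_tongue 0.31 [ 0.3853 -0.136   0.0125] [427.  67.]
wrist pinpoint lip_top 0.65 [ 0.5819 -0.1013  0.0291] [442. 262.]
wrist pinpoint bridge_top 0.8 [ 0.5895 -0.2924  0.0547] [251. 262.]
wrist pinpoint bar_mid 0.66 [ 0.5878 -0.2228  0.0295] [325. 258.]
scene pinpoint tray 0.91 [ 0.6169  0.2784 -0.0031] [402. 199.]
scene pinpoint socket_mid 0.4 [0.5807 0.3989 0.0181] [411. 165.]
scene pinpoint fixture 0.91 [ 0.5867 -0.2216 -0.0077] [300. 321.]
scene pinpoint tab_tongue 0.82 [ 0.5376 -0.299   0.0917] [262. 319.]
side pinpoint oil_mid 0.92 [ 0.5406 -0.4534  0.0735] [345. 158.]
side pinpoint tray 0.83 [ 0.6182  0.282  -0.0012] [245. 389.]
side pinpoint socket_mid 0.76 [0.5812 0.4006 0.0198] [246. 446.]
side pinpoint fixture 0.39 [0.7619 0.1221 0.024 ] [196. 307.]
side pinpoint tab_tongue 0.87 [ 0.5375 -0.2965  0.0903] [338. 181.]
```

View pics/w1.png

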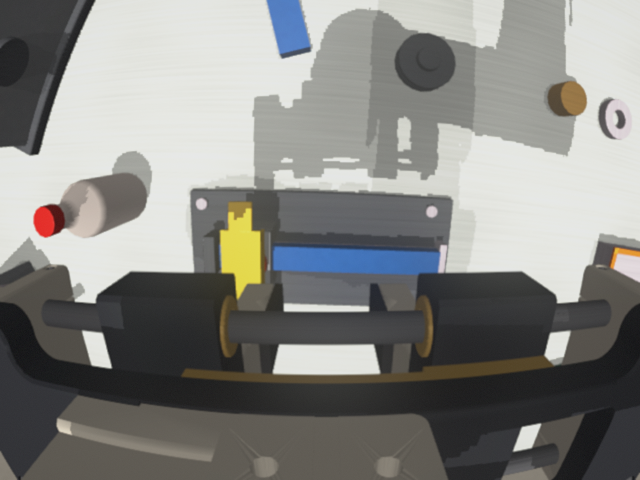

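The wrist view shows the tab tongue at (240,212), the bar at (355,260), the plate bolts at (201,204) and (431,212), and the bottle off to the left. Now I'll fit the fixture yaw and the tongue from depth.

Run:
```python
from h import *
p=cv2.imread("pics/w1.png"); d=np.load("w1.npy"); hsv=cv2.cvtColor(p,cv2.COLOR_BGR2HSV)
def cloud(lo,hi,box):
    m=cv2.inRange(hsv,np.array(lo),np.array(hi)); x0,y0,x1,y1=box; k=np.zeros_like(m); k[y0:y1,x0:x1]=255; m&=k
    v,u=np.nonzero((m>0)&(d>0)); return np.array([unproj("wrist",d,a,b) for a,b in zip(u,v)])
b=cloud((95,100,60),(125,255,255),(255,230,460,280)); b=b[abs(b[:,2]-.04)<.008]
print("bar z",np.median(b[:,2]),"n",len(b))
# long edge (-x edge) : min x per y bin
ys=np.linspace(-.27,-.13,15); ex=[(y,np.percentile(b[abs(b[:,1]-y)<.004][:,0],3)) for y in ys if (abs(b[:,1]-y)<.004).sum()>5]
ex=np.array(ex); f=np.polyfit(ex[:,0],ex[:,1],1); print("edge dx/dy deg",np.degrees(np.arctan(f[0])),"x at y=-.2",np.polyval(f,-.2),"bar +y end",b[:,1].max())
t=cloud((15,60,50),(35,255,255),(200,190,280,330))
print("tab z",np.median(t[:,2])); t=t[abs(t[:,2]-.092)<.02]
for x in np.arange(.525,.60,.005):
    q=t[abs(t[:,0]-x)<.0025]
    if len(q): print(round(x,3),len(q),np.round(np.percentile(q[:,1],[2,98]),4),round(np.median(q[:,2]),4))
for u,v in [(201,204),(431,212)]: print("bolt",unproj("wrist",d,u,v))
```

```text
Traceback (most recent call last):
  File "h.py", line 19, in unproj
    k,M,o=T(c); f=240/np.tan(np.radians(k["fov_y"]/2)); x=(u-k["cx"])/f; y=(v-k["cy"])/f
          ~^^^
  File "h.py", line 5, in T
    k=r.get_calibration(c); o=k["orientation"]; o=np.array(o,float)
ValueError: time passes only in moves, steps and waits
```

```bash
sed -i 's/^def T(c):/from functools import lru_cache\n@lru_cache(None)\ndef T(c):/' h.py
cat > fit.py <<'E'
from h import *
import sys
def run(name):
    p=cv2.imread(f"pics/{name}.png"); d=np.load(f"{name}.npy"); hsv=cv2.cvtColor(p,cv2.COLOR_BGR2HSV)
    def cloud(lo,hi,box):
        m=cv2.inRange(hsv,np.array(lo),np.array(hi)); x0,y0,x1,y1=box; k=np.zeros_like(m); k[y0:y1,x0:x1]=255; m&=k
        v,u=np.nonzero((m>0)&(d>0)); return np.array([unproj("wrist",d,a,b) for a,b in zip(u,v)])
    return cloud,d
E
python3 - <<'E'
from fit import *
cloud,d=run("w1")
b=cloud((95,100,60),(125,255,255),(255,230,460,280)); b=b[abs(b[:,2]-.04)<.008]
print("bar z",np.median(b[:,2]),"n",len(b))
ys=np.linspace(-.27,-.13,15); ex=[(y,np.percentile(b[abs(b[:,1]-y)<.004][:,0],3)) for y in ys if (abs(b[:,1]-y)<.004).sum()>5]
ex=np.array(ex); f=np.polyfit(ex[:,0],ex[:,1],1); print("edge dx/dy deg",np.degrees(np.arctan(f[0])),"x at y=-.2",np.polyval(f,-.2),"bar +y end",b[:,1].max())
t=cloud((15,60,50),(35,255,255),(200,190,280,330))
print("tab z",np.median(t[:,2])); t=t[abs(t[:,2]-.092)<.02]
for x in np.arange(.525,.60,.005):
    q=t[abs(t[:,0]-x)<.0025]
    if len(q): print(round(x,3),len(q),np.round(np.percentile(q[:,1],[2,98]),4),round(np.median(q[:,2]),4))
for u,v in [(201,204),(431,212)]: print("bolt",unproj("wrist",d,u,v))
E
```

```text
bar z 0.037941207130473886 n 4121
edge dx/dy deg -2.305208937490699 x at y=-.2 0.5735229203319275 bar +y end -0.10848339060097006
tab z 0.09053414366431797
0.525 13 [-0.302 -0.288] 0.0881
0.53 155 [-0.3055 -0.2865] 0.0903
0.535 146 [-0.306  -0.2868] 0.0904
0.54 144 [-0.3058 -0.2865] 0.0905
0.545 144 [-0.3056 -0.2865] 0.0904
0.55 188 [-0.3105 -0.2793] 0.0904
0.555 248 [-0.3112 -0.2787] 0.0904
0.56 248 [-0.3113 -0.2785] 0.0904
0.565 245 [-0.3111 -0.2783] 0.0903
0.57 239 [-0.3112 -0.2781] 0.0904
0.575 246 [-0.3105 -0.2777] 0.0903
0.58 236 [-0.3099 -0.2775] 0.0903
0.585 230 [-0.3104 -0.2773] 0.0903
0.59 190 [-0.3092 -0.2767] 0.0902
0.595 144 [-0.2983 -0.2764] 0.0902
bolt [ 0.54428469 -0.35554587  0.0141273 ]
bolt [ 0.53423759 -0.11671507  0.01304429]
```

Call:
{"api": "send_rows", "payload": {"motion": [{"travel":[0.008,-0.036,0.0],"spin":2},{"travel":[0.008,-0.035,0],"spin":0},{"travel":[0,0,0.035],"spin":0},{"travel":[0,0,0.035],"spin":0},{"travel":[0,0,0.03],"spin":0}]}}

```text
time_s: 4.0
tcp_pos: [0.5447, -0.3011, 0.1338]
eef_rot: [-179.5, 1.1, -177.3]
contact_force: [0.7, 0.7, -1.3]
gripper_width: 0.0396
```

Call:
{"api": "send_rows", "payload": {"motion": [{"travel":[0,0,0],"spin":0}]}}

```text
time_s: 4.08
tcp_pos: [0.5411, -0.3003, 0.1278]
eef_rot: [-179.8, 0.6, -177.4]
contact_force: [-1.6, 0.1, -0.9]
gripper_width: 0.0396
```

```bash
cat >> h.py <<'E'
O=np.array([.5862,-.219]); YF=np.radians(2.3)
def fx(w): # world -> fixture
    c,s=np.cos(YF),np.sin(YF); w=np.array(w); q=w[:2]-O; return np.array([c*q[0]+s*q[1],-s*q[0]+c*q[1],w[2]])
def st():
    s=r.get_state(); print(s["time_s"],"fix",np.round(fx(s["tcp_pos"])*1000,1),"rot",np.round(s["eef_rot"],1),"F",np.round(s["contact_force"],1),"j",np.round(s["joints"],0),"w",round(s["gripper_width"],4))
E
python3 - <<'E'
from h import *
st()
E
```

```text
4.0833 fix [-48.3 -79.4 127.8] rot [-179.8    0.6 -177.4] F [-1.6  0.1 -0.9] j [-11.  19. -15.   0. -55. -77.] w 0.0396
```

Call:
{"api": "send_rows", "payload": {"motion": [{"travel":[0.005,0.0045,0.01],"spin":0},{"travel":[0,0,0.01],"spin":0},{"travel":[0,0,0.01],"spin":0},{"travel":[0,0,0.01],"spin":0},{"travel":[0,0,0],"spin":0}]}}

```text
time_s: 4.5
tcp_pos: [0.5386, -0.2971, 0.0891]
eef_rot: [-179.6, 0.7, -177.3]
contact_force: [-1.1, 0.3, 0.4]
gripper_width: 0.0394
```

Run:
```python
from h import *
st()
p,d=r.capture("wrist"); cv2.imwrite("pics/w2.png",p); np.save("w2.npy",d)
q,_=r.capture("side"); cv2.imwrite("pics/s2.png",np.hstack([cv2.resize(q[120:280,230:430],(500,400),interpolation=cv2.INTER_CUBIC)]))
print(pix("wrist",[.5362,-.296,.0925]))
```

```text
4.5 fix [-50.7 -76.2  89.1] rot [-179.6    0.7 -177.3] F [-1.1  0.3  0.4] j [-11.  21. -18.   0. -50. -77.] w 0.0394
[329. 299.]
```

View pics/s2.png

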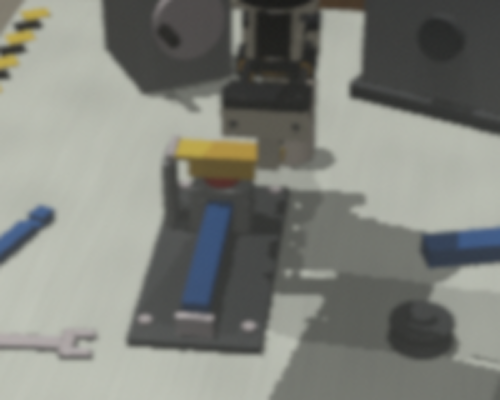

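The finger straddles the tongue at crop (290,140), and the bar and tab look as described. I'll nudge outward and pinch.

Call:
{"api": "send_rows", "payload": {"motion": [{"travel":[0.003,0.001,0.004],"spin":0},{"travel":[0,0,0.001],"spin":0},{"travel":[0,0,0],"spin":0}]}}

```text
time_s: 4.85
tcp_pos: [0.5377, -0.297, 0.0873]
eef_rot: [-179.5, 1.0, -177.2]
contact_force: [0.5, 0.1, 0.6]
gripper_width: 0.039
```

Call:
{"api": "send_rows", "payload": {"motion": [{"travel":[0,0,0],"spin":0},{"travel":[0,0,0],"spin":0},{"travel":[0,0,0],"spin":0},{"travel":[0,0,0],"spin":0},{"travel":[0,0,0],"spin":0}], "gripper": -1, "squeeze": 8}}

```text
time_s: 5.27
tcp_pos: [0.5381, -0.2965, 0.0885]
eef_rot: [-179.5, 1.1, -177.2]
contact_force: [0.0, 0.3, 0.0]
gripper_width: 0.0197
```

Run:
```python
from h import *
st()
```

```text
5.2667 fix [-51.1 -75.5  88.5] rot [-179.5    1.1 -177.2] F [0.  0.3 0. ] j [-11.  21. -18.   0. -49. -77.] w 0.0197
```

Call:
{"api": "send_rows", "payload": {"motion": [{"travel":[0,0,0],"spin":0},{"travel":[0,0,0],"spin":0},{"travel":[0.001,0,0.007],"spin":0},{"travel":[0.002,0,0.005],"spin":0}], "gripper": -0.3}}

```text
time_s: 5.6
tcp_pos: [0.5365, -0.2973, 0.077]
eef_rot: [-179.4, 1.3, -177.2]
contact_force: [-0.5, 1.0, -0.5]
gripper_width: 0.0302
```

Call:
{"api": "send_rows", "payload": {"motion": [{"travel":[0,0,0.001],"spin":0},{"travel":[0,0,0.001],"spin":0},{"travel":[0,0,0.001],"spin":0},{"travel":[0,0,0.001],"spin":0}], "gripper": -1, "squeeze": 8}}

```text
time_s: 5.93
tcp_pos: [0.5352, -0.2969, 0.0716]
eef_rot: [-179.5, 1.1, -177.2]
contact_force: [-2.1, 2.8, 10.1]
gripper_width: 0.0198
```

Run:
```python
from h import *
st()
```

```text
5.9333 fix [-54.1 -75.8  71.6] rot [-179.5    1.1 -177.2] F [-2.1  2.8 10.1] j [-11.  22. -20.   0. -47. -77.] w 0.0198
```

Call:
{"api": "send_rows", "payload": {"motion": [{"travel":[0,0,0],"spin":0},{"travel":[0,0,-0.003],"spin":0},{"travel":[0,0,-0.005],"spin":0},{"travel":[0,0,0],"spin":0},{"travel":[0,0,0],"spin":0}], "gripper": -0.3}}

```text
time_s: 6.35
tcp_pos: [0.5352, -0.2969, 0.0804]
eef_rot: [-179.5, 1.1, -177.2]
contact_force: [-0.1, 0.0, 0.4]
gripper_width: 0.0309
```

Call:
{"api": "send_rows", "payload": {"motion": [{"travel":[0,0,0],"spin":0}]}}

```text
time_s: 6.43
tcp_pos: [0.5354, -0.297, 0.0806]
eef_rot: [-179.5, 1.1, -177.2]
contact_force: [-0.8, 0.3, 0.4]
gripper_width: 0.0307
```

Call:
{"api": "send_rows", "payload": {"motion": [{"travel":[0,0,0],"spin":0}]}}

```text
time_s: 6.52
tcp_pos: [0.5353, -0.297, 0.0806]
eef_rot: [-179.5, 1.1, -177.2]
contact_force: [0.0, -1.1, -0.6]
gripper_width: 0.031
```

Call:
{"api": "send_rows", "payload": {"motion": [{"travel":[0,0,-0.0025],"spin":0},{"travel":[0,0,0],"spin":0},{"travel":[0,0,0],"spin":0}]}}

```text
time_s: 6.77
tcp_pos: [0.5351, -0.297, 0.0831]
eef_rot: [-179.5, 1.1, -177.2]
contact_force: [-0.1, -0.1, -0.3]
gripper_width: 0.031
```

Call:
{"api": "send_rows", "payload": {"motion": [{"travel":[0,0,0],"spin":0},{"travel":[0,0,0],"spin":0},{"travel":[0,0,0],"spin":0}], "gripper": -1, "squeeze": 8}}

```text
time_s: 7.02
tcp_pos: [0.5351, -0.2967, 0.083]
eef_rot: [-179.5, 1.1, -177.2]
contact_force: [-0.7, 1.2, 1.4]
gripper_width: 0.0193
```

Call:
{"api": "send_rows", "payload": {"motion": [{"travel":[-0.001,0,-0.01],"spin":0},{"travel":[-0.002,0,-0.02],"spin":0},{"travel":[-0.006,0,-0.019],"spin":0}]}}

```text
time_s: 7.27
tcp_pos: [0.5435, -0.2963, 0.1313]
eef_rot: [-179.5, 1.0, -177.2]
contact_force: [7.1, -0.4, -4.6]
gripper_width: 0.0199
```

```bash
cat >> h.py <<'E'
def arc(R=102,off=7):
    f=fx(r.get_state()["tcp_pos"])*1000; x=48-f[0]; z=f[2]+off-90; print("theta",round(np.arctan2(z,x),3),"radius",round(np.hypot(x,z),1))
E
python3 - <<'E'
from h import *
st();arc()
E
```

```text
7.2667 fix [-45.8 -75.5 131.3] rot [-179.5    1.  -177.2] F [ 7.1 -0.4 -4.6] j [-10.  19. -15.   0. -55. -77.] w 0.0199
theta 0.475 radius 105.5
```

Call:
{"api": "send_rows", "payload": {"motion": [{"travel":[-0.016,0,-0.015],"spin":0},{"travel":[-0.015,0,-0.013],"spin":0},{"travel":[-0.017,0,-0.01],"spin":0}]}}

```text
time_s: 7.52
tcp_pos: [0.5896, -0.2944, 0.1762]
eef_rot: [-179.5, 1.0, -177.3]
contact_force: [3.9, -3.2, -8.1]
gripper_width: 0.0195
```

Run:
```python
from h import *
st();arc()
```

```text
7.5167 fix [  0.4 -75.5 176.2] rot [-179.5    1.  -177.3] F [ 3.9 -3.2 -8.1] j [ -9.  20.  -7.   0. -62. -78.] w 0.0195
theta 1.099 radius 104.7
```

Call:
{"api": "send_rows", "payload": {"motion": [{"travel":[-0.02,0,-0.003],"spin":0},{"travel":[-0.02,0,-0.002],"spin":0},{"travel":[-0.02,0,0.001],"spin":0}]}}

```text
time_s: 7.77
tcp_pos: [0.6508, -0.292, 0.1874]
eef_rot: [-179.4, 1.2, -177.3]
contact_force: [-1.7, -4.0, -8.9]
gripper_width: 0.0196
```

Run:
```python
from h import *
st();arc()
```

```text
7.7667 fix [ 61.6 -75.6 187.4] rot [-179.4    1.2 -177.3] F [-1.7 -4.  -8.9] j [ -8.  25.   2.   0. -66. -79.] w 0.0196
theta 1.7 radius 105.3
```

Call:
{"api": "send_rows", "payload": {"motion": [{"travel":[-0.02,0,0.007],"spin":0},{"travel":[-0.015,0,0.007],"spin":0},{"travel":[-0.012,0,0.006],"spin":0},{"travel":[0,0,0],"spin":0}]}}

```text
time_s: 8.1
tcp_pos: [0.7005, -0.2903, 0.1674]
eef_rot: [-179.4, 0.9, -177.3]
contact_force: [1.4, -0.6, 1.7]
gripper_width: 0.0196
```

Run:
```python
from h import *
st();arc()
```

```text
8.1 fix [111.3 -75.9 167.4] rot [-179.4    0.9 -177.3] F [ 1.4 -0.6  1.7] j [ -8.  30.   7.   0. -67. -80.] w 0.0196
theta 2.214 radius 105.5
```

Call:
{"api": "send_rows", "payload": {"motion": [{"travel":[0,0,0],"spin":0},{"travel":[0,0,0],"spin":0},{"travel":[0,0,0],"spin":0},{"travel":[0,0,-0.015],"spin":0},{"travel":[0,0,-0.025],"spin":0}], "gripper": 0.1}}

```text
time_s: 8.52
tcp_pos: [0.6967, -0.2889, 0.2039]
eef_rot: [-179.6, 0.4, -177.4]
contact_force: [0.9, 0.9, -0.1]
gripper_width: 0.0462
```

Call:
{"api": "send_rows", "payload": {"motion": [{"travel":[0.036,0,0],"spin":0},{"travel":[0.036,0,0],"spin":0},{"travel":[0.032,0,0],"spin":0},{"travel":[0,0,0],"spin":0},{"travel":[0,0,0],"spin":0}]}}

```text
time_s: 8.93
tcp_pos: [0.5902, -0.2945, 0.2128]
eef_rot: [-179.3, 1.2, -177.3]
contact_force: [0.0, -0.3, 0.6]
gripper_width: 0.0482
```

Run:
```python
from h import *
st()
for c in ("side","scene","wrist"):
    p,d=r.capture(c); cv2.imwrite(f"pics/{c}3.png",p); np.save(f"{c}3.npy",d)
    find(c,["cap_wing","tab_tongue","bridge_top"],n=2)
a=cv2.imread("pics/side3.png")[120:280,230:430]; b=cv2.imread("pics/wrist3.png")
cv2.imwrite("pics/c3.png",np.hstack([cv2.resize(a,(400,320)),cv2.resize(b,(400,300))[:320].copy() if 0 else cv2.resize(b,(400,320))]))
```

```text
8.9333 fix [  0.9 -75.6 212.8] rot [-179.3    1.2 -177.3] F [ 0.  -0.3  0.6] j [ -9.  19.  -4.   0. -66. -78.] w 0.0482
side pinpoint cap_wing 0.62 [ 0.587  -0.2962  0.0792] [318. 184.]
side pinpoint tab_tongue 0.4 [ 0.5868 -0.2154  0.0321] [313. 217.]
side pinpoint bridge_top 0.67 [ 0.5874 -0.2888  0.0615] [318. 191.]
scene pinpoint cap_wing 0.55 [ 0.5939 -0.2976  0.0771] [282. 334.]
scene pinpoint tab_tongue 0.95 [ 0.7261 -0.2915  0.1266] [331. 355.]
scene pinpoint bridge_top 0.69 [ 0.5923 -0.2951  0.0567] [283. 336.]
wrist pinpoint cap_wing 0.56 [ 0.5876 -0.2914  0.0746] [331. 228.]
wrist pinpoint bridge_top 0.64 [ 0.5885 -0.2932  0.0527] [329. 223.]
```

View pics/c3.png

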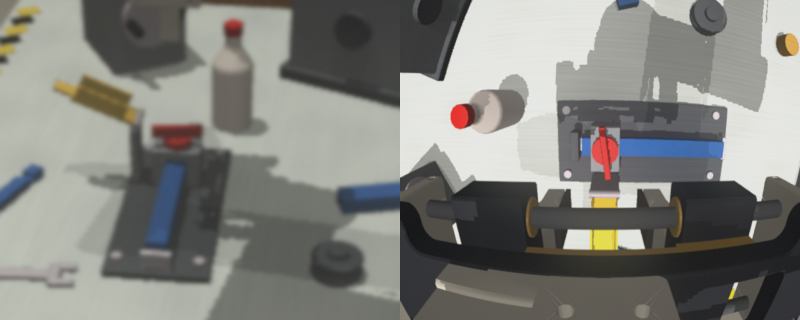

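The tab is open and resting on its stop. The wing is exposed at right-crop (606,152), turned a few degrees, so I'll measure its angle.

Run:
```python
from fit import *
cloud,d=run("wrist3")
t=np.vstack([cloud((0,120,60),(10,255,255),(280,160,380,300)),cloud((170,120,60),(180,255,255),(280,160,380,300))])
print(len(t),np.percentile(t[:,2],[5,50,95])); w=t[t[:,2]>.076]
r4=cv2.minAreaRect((w[:,:2]*1000).astype(np.float32)); print("wing",r4)
g=np.array([fx(q) for q in w]); c=g.mean(0); u,s,v=np.linalg.svd(g[:,:2]-c[:2],full_matrices=False); print("fix centre",c*1000,"angle deg",np.degrees(np.arctan2(v[0,1],v[0,0])))
```

```text
1770 [0.06559234 0.06752766 0.08343969]
wing ((588.318359375, -294.2455139160156), (63.501869201660156, 8.446098327636719), 9.941512107849121)
fix centre [ -1.78443105 -75.44487308  82.4820518 ] angle deg 7.892749579759268
```

Call:
{"api": "send_rows", "payload": {"motion": [{"travel":[0.001,0,0.02],"spin":-7.1},{"travel":[0,0,0.035],"spin":0},{"travel":[0,0,0.035],"spin":0},{"travel":[0,0,0.025],"spin":0},{"travel":[0,0,0],"spin":0}]}}

```text
time_s: 9.95
tcp_pos: [0.5961, -0.2963, 0.0949]
eef_rot: [-179.0, 1.3, -169.7]
contact_force: [-1.3, -0.4, -0.5]
gripper_width: 0.0481
```

Call:
{"api": "send_rows", "payload": {"motion": [{"travel":[0,0,0],"spin":0},{"travel":[0,0,0],"spin":0}]}}

```text
time_s: 10.12
tcp_pos: [0.5959, -0.2965, 0.0948]
eef_rot: [-179.1, 1.2, -169.7]
contact_force: [-0.7, 0.3, 0.4]
gripper_width: 0.0482
```

Run:
```python
from h import *
st()
```

```text
10.1167 fix [  6.6 -77.8  94.8] rot [-179.1    1.2 -169.7] F [-0.7  0.3  0.4] j [ -9.  25. -12.   1. -52. -71.] w 0.0482
```

Call:
{"api": "send_rows", "payload": {"motion": [{"travel":[0.007,0.0036,0],"spin":0},{"travel":[0,0,0.008],"spin":0},{"travel":[0,0,0.01],"spin":0},{"travel":[0,0,0],"spin":0},{"travel":[0,0,0],"spin":0}]}}

```text
time_s: 10.53
tcp_pos: [0.5916, -0.2951, 0.0819]
eef_rot: [-178.8, 1.7, -169.7]
contact_force: [0.4, -0.4, 0.4]
gripper_width: 0.0481
```

Run:
```python
from h import *
st()
```

```text
10.5333 fix [  2.4 -76.3  81.9] rot [-178.8    1.7 -169.7] F [ 0.4 -0.4  0.4] j [ -9.  25. -13.   1. -50. -71.] w 0.0481
```

Call:
{"api": "send_rows", "payload": {"motion": [{"travel":[0.003,0.0015,0.004],"spin":0},{"travel":[0,0,0.004],"spin":0},{"travel":[0,0,0],"spin":0},{"travel":[0,0,0],"spin":0}]}}

```text
time_s: 10.87
tcp_pos: [0.5887, -0.2943, 0.0737]
eef_rot: [-178.8, 1.8, -169.7]
contact_force: [0.5, 0.3, 0.3]
gripper_width: 0.0484
```

Run:
```python
from h import *
st()
```

```text
10.8667 fix [ -0.5 -75.4  73.7] rot [-178.8    1.8 -169.7] F [0.5 0.3 0.3] j [ -9.  25. -14.   1. -49. -71.] w 0.0484
```

Call:
{"api": "send_rows", "payload": {"motion": [{"travel":[0,0,0],"spin":0},{"travel":[0,0,0],"spin":0},{"travel":[0,0,0],"spin":0},{"travel":[0,0,0],"spin":0},{"travel":[0,0,0],"spin":0}], "gripper": -1, "squeeze": 20}}

```text
time_s: 11.28
tcp_pos: [0.589, -0.2944, 0.0738]
eef_rot: [-178.8, 1.8, -169.7]
contact_force: [0.1, -0.0, -0.5]
gripper_width: 0.0205
```

Call:
{"api": "send_rows", "payload": {"motion": [{"travel":[0,0,0],"spin":0},{"travel":[0,0,0],"spin":0},{"travel":[0,0,0],"spin":-4},{"travel":[0,0,-0.0004],"spin":-6},{"travel":[0,0,-0.0004],"spin":-6}]}}

```text
time_s: 11.7
tcp_pos: [0.5891, -0.2942, 0.0748]
eef_rot: [-178.3, 1.4, -153.3]
contact_force: [0.7, 0.3, -2.9]
gripper_width: 0.0081
```

Run:
```python
from h import *
st()
```

```text
11.7 fix [ -0.2 -75.3  74.8] rot [-178.3    1.4 -153.3] F [ 0.7  0.3 -2.9] j [ -9.  25. -14.   1. -49. -55.] w 0.0081
```

Call:
{"api": "send_rows", "payload": {"motion": [{"travel":[0,0,-0.0004],"spin":-7},{"travel":[0,0,-0.0004],"spin":-7},{"travel":[0,0,-0.0004],"spin":-7},{"travel":[0,0,-0.0004],"spin":-7},{"travel":[0,0,-0.0004],"spin":-7}]}}

```text
time_s: 12.12
tcp_pos: [0.5888, -0.2939, 0.0766]
eef_rot: [-177.9, 0.2, -117.5]
contact_force: [1.0, -0.8, -1.1]
gripper_width: 0.008
```

Call:
{"api": "send_rows", "payload": {"motion": [{"travel":[0,0,-0.0004],"spin":-7},{"travel":[0,0,-0.0004],"spin":-7},{"travel":[0,0,-0.0004],"spin":-7},{"travel":[0,0,-0.0004],"spin":-7},{"travel":[0,0,-0.0004],"spin":-7}]}}

```text
time_s: 12.53
tcp_pos: [0.5884, -0.2939, 0.0785]
eef_rot: [-178.2, -1.1, -81.7]
contact_force: [-0.7, -0.3, -0.4]
gripper_width: 0.008
```

Call:
{"api": "send_rows", "payload": {"motion": [{"travel":[0,0,-0.0004],"spin":-7},{"travel":[0,0,-0.0004],"spin":-7},{"travel":[0,0,-0.0004],"spin":-7},{"travel":[0,0,-0.0004],"spin":-7},{"travel":[0,0,-0.0004],"spin":-7}]}}

```text
time_s: 12.95
tcp_pos: [0.5881, -0.2941, 0.0804]
eef_rot: [-179.2, -1.9, -45.9]
contact_force: [-0.1, -0.8, -0.8]
gripper_width: 0.0074
```

Call:
{"api": "send_rows", "payload": {"motion": [{"travel":[0,0,-0.0004],"spin":-7},{"travel":[0,0,-0.0004],"spin":-7},{"travel":[0,0,-0.0004],"spin":-7},{"travel":[0,0,-0.0004],"spin":-7},{"travel":[0,0,-0.0004],"spin":-7}]}}

```text
time_s: 13.37
tcp_pos: [0.5878, -0.2944, 0.0823]
eef_rot: [179.6, -2.0, -10.0]
contact_force: [0.4, 0.1, 0.1]
gripper_width: 0.0078
```

Call:
{"api": "send_rows", "payload": {"motion": [{"travel":[0,0,-0.0004],"spin":-7},{"travel":[0,0,-0.0004],"spin":-7},{"travel":[0,0,-0.0004],"spin":-7},{"travel":[0,0,-0.0004],"spin":-7},{"travel":[0,0,-0.0004],"spin":-7}]}}

```text
time_s: 13.78
tcp_pos: [0.5879, -0.2947, 0.0842]
eef_rot: [178.4, -1.4, 25.8]
contact_force: [0.1, -0.3, -0.9]
gripper_width: 0.0074
```

Run:
```python
from h import *
st()
```

```text
13.7833 fix [ -1.3 -75.8  84.2] rot [178.4  -1.4  25.8] F [ 0.1 -0.3 -0.9] j [ -9.  24. -14.   1. -50. 125.] w 0.0074
```

Call:
{"api": "send_rows", "payload": {"motion": [{"travel":[0,0,-0.0004],"spin":-7},{"travel":[0,0,-0.0004],"spin":-5},{"travel":[0,0,0],"spin":0},{"travel":[0,0,0],"spin":0}]}}

```text
time_s: 14.12
tcp_pos: [0.588, -0.2949, 0.0849]
eef_rot: [178.2, -1.0, 38.4]
contact_force: [0.4, -0.4, 0.1]
gripper_width: 0.0079
```

Call:
{"api": "send_rows", "payload": {"motion": [{"travel":[0,0,0],"spin":0},{"travel":[0,0,0],"spin":0},{"travel":[0,0,0],"spin":0},{"travel":[0,0,-0.005],"spin":0},{"travel":[0,0,-0.025],"spin":0}], "gripper": 0.1}}

```text
time_s: 14.53
tcp_pos: [0.5839, -0.2935, 0.1106]
eef_rot: [178.6, -0.8, 37.8]
contact_force: [0.2, 0.3, -1.0]
gripper_width: 0.0355
```

Call:
{"api": "send_rows", "payload": {"motion": [{"travel":[0,0,-0.035],"spin":0},{"travel":[0,0,-0.035],"spin":7.1},{"travel":[0,0,-0.02],"spin":7.1},{"travel":[0,0,0],"spin":7.1},{"travel":[0,0,0],"spin":7.1}]}}

```text
time_s: 14.95
tcp_pos: [0.5824, -0.2931, 0.2114]
eef_rot: [179.0, -1.6, 9.0]
contact_force: [0.8, 0.5, 0.2]
gripper_width: 0.0485
```

Call:
{"api": "send_rows", "payload": {"motion": [{"travel":[0,0,0],"spin":7.1},{"travel":[0,0,0],"spin":7.1},{"travel":[0,0,0],"spin":7.1},{"travel":[0,0,0],"spin":7.1},{"travel":[0,0,0],"spin":7.1}]}}

```text
time_s: 15.37
tcp_pos: [0.583, -0.2932, 0.2169]
eef_rot: [-179.8, -2.2, -26.9]
contact_force: [-0.2, -0.0, -0.2]
gripper_width: 0.0483
```

Call:
{"api": "send_rows", "payload": {"motion": [{"travel":[0,0,0],"spin":7.1},{"travel":[0,0,0],"spin":7.1},{"travel":[0,0,0],"spin":7.1},{"travel":[0,0,0],"spin":7.1},{"travel":[0,0,0],"spin":7.1}]}}

```text
time_s: 15.78
tcp_pos: [0.5827, -0.2931, 0.2195]
eef_rot: [-178.5, -1.8, -62.7]
contact_force: [-0.5, -0.3, -0.9]
gripper_width: 0.0483
```

Call:
{"api": "send_rows", "payload": {"motion": [{"travel":[0,0,0],"spin":7.1},{"travel":[0,0,0],"spin":7.1},{"travel":[0,0,0],"spin":7.1},{"travel":[0,0,0],"spin":0},{"travel":[0,0,0],"spin":0}]}}

```text
time_s: 16.2
tcp_pos: [0.5824, -0.293, 0.2219]
eef_rot: [-177.9, -1.1, -84.4]
contact_force: [0.4, 0.9, 0.4]
gripper_width: 0.048
```

Run:
```python
from h import *
st()
```

```text
16.2 fix [ -6.8 -73.8 221.9] rot [-177.9   -1.1  -84.4] F [0.4 0.9 0.4] j [ -9.  17.  -5.   1. -65.  15.] w 0.048
```

Call:
{"api": "send_rows", "payload": {"motion": [{"travel":[-0.035,-0.003,0],"spin":3.3},{"travel":[-0.035,-0.003,0],"spin":0},{"travel":[-0.03,0,0.02],"spin":0},{"travel":[0,0,0.035],"spin":0},{"travel":[0,0,0.035],"spin":0}]}}

```text
time_s: 16.62
tcp_pos: [0.5914, -0.1929, 0.1383]
eef_rot: [-176.8, -1.2, -86.8]
contact_force: [-0.3, 0.7, -0.6]
gripper_width: 0.048
```

Call:
{"api": "send_rows", "payload": {"motion": [{"travel":[0,0,0.03],"spin":0},{"travel":[0,0,0],"spin":0},{"travel":[0,0,0],"spin":0}]}}

```text
time_s: 16.87
tcp_pos: [0.5899, -0.1915, 0.1022]
eef_rot: [-177.3, -1.2, -86.1]
contact_force: [0.6, 0.3, 1.1]
gripper_width: 0.0479
```

Run:
```python
from h import *
st()
p,d=r.capture("wrist"); cv2.imwrite("pics/w4.png",p); np.save("w4.npy",d)
find("wrist",["bar_mid","cap_wing","lip_top"],n=2)
q,_=r.capture("side"); cv2.imwrite("pics/c4.png",np.hstack([cv2.resize(q[120:280,230:430],(400,320)),cv2.resize(p,(400,320))]))
```

```text
16.8667 fix [  4.8  27.3 102.2] rot [-177.3   -1.2  -86.1] F [0.6 0.3 1.1] j [  1.  20. -19.   1. -49.   2.] w 0.0479
wrist pinpoint bar_mid 0.81 [ 0.5877 -0.2194  0.0277] [338. 218.]
wrist pinpoint bar_mid 0.78 [ 0.7977 -0.2097  0.008 ] [ 83. 211.]
wrist pinpoint cap_wing 0.81 [ 0.5914 -0.2927  0.0845] [340.  83.]
```

View pics/c4.png

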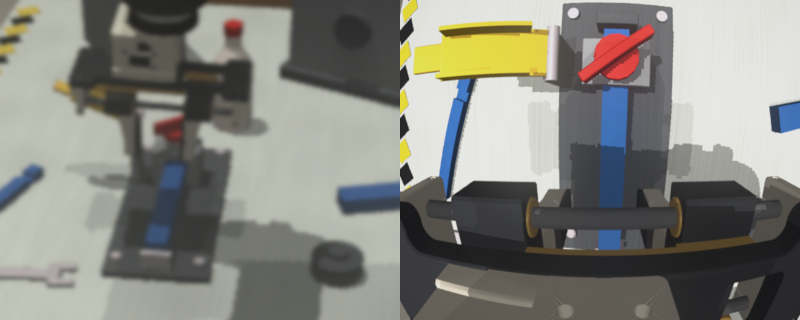

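Call:
{"api": "send_rows", "payload": {"motion": [{"travel":[0,0.003,0.01],"spin":1.5},{"travel":[0,0,0.02],"spin":0},{"travel":[0,0,0.015],"spin":0},{"travel":[0,0,0],"spin":0},{"travel":[0,0,0],"spin":0}]}}

```text
time_s: 17.53
tcp_pos: [0.5958, -0.1943, 0.0669]
eef_rot: [-176.2, -1.2, -87.8]
contact_force: [1.2, 0.4, 0.1]
gripper_width: 0.0483
```

Run:
```python
from h import *
st()
from fit import *
cloud,d=run("w4")
```

```text
17.5333 fix [10.6 24.3 66.9] rot [-176.2   -1.2  -87.8] F [1.2 0.4 0.1] j [  0.  22. -21.   2. -43.   1.] w 0.0483
```

Call:
{"api": "send_rows", "payload": {"motion": [{"travel":[0,0,-0.04],"spin":0},{"travel":[0,0,-0.04],"spin":0},{"travel":[0,0,-0.04],"spin":0}]}}

```text
time_s: 17.78
tcp_pos: [0.5829, -0.1921, 0.1837]
eef_rot: [-177.1, -1.1, -87.9]
contact_force: [2.4, -0.3, -0.8]
gripper_width: 0.0481
```

Call:
{"api": "send_rows", "payload": {"motion": [{"travel":[0,0,0],"spin":0},{"travel":[0,0,0],"spin":0}]}}

```text
time_s: 17.95
tcp_pos: [0.5879, -0.1932, 0.1978]
eef_rot: [-176.0, -1.3, -87.8]
contact_force: [-0.9, -0.2, -1.8]
gripper_width: 0.0484
```

Call:
{"api": "send_rows", "payload": {"motion": [{"travel":[0,0,0.01],"spin":0},{"travel":[0,0,0.01],"spin":0},{"travel":[0,0,0.01],"spin":0},{"travel":[0,0,0.01],"spin":0},{"travel":[0,0,0.01],"spin":0}]}}

```text
time_s: 18.37
tcp_pos: [0.5941, -0.1949, 0.1502]
eef_rot: [-175.4, -1.4, -87.8]
contact_force: [-0.7, 0.1, -0.1]
gripper_width: 0.048
```

Call:
{"api": "send_rows", "payload": {"motion": [{"travel":[0,0,0],"spin":0},{"travel":[0,0,0],"spin":0}]}}

```text
time_s: 18.53
tcp_pos: [0.5917, -0.1947, 0.1446]
eef_rot: [-175.9, -1.3, -87.8]
contact_force: [-0.0, 0.3, -0.3]
gripper_width: 0.0483
```

Call:
{"api": "send_rows", "payload": {"motion": [{"travel":[0,-0.04,0],"spin":0},{"travel":[0,-0.04,0],"spin":0},{"travel":[0,0,0],"spin":0},{"travel":[0,0,0],"spin":0},{"travel":[0,0,0],"spin":0}]}}

```text
time_s: 18.95
tcp_pos: [0.6703, -0.1916, 0.1447]
eef_rot: [-176.5, -1.3, -87.8]
contact_force: [-0.1, 0.1, 0.6]
gripper_width: 0.0484
```

Call:
{"api": "send_rows", "payload": {"motion": [{"travel":[0,0.012,0],"spin":0},{"travel":[0,0.012,0],"spin":0},{"travel":[0,0.012,0],"spin":0},{"travel":[0,0.012,0],"spin":0},{"travel":[0,0.012,0],"spin":0}]}}

```text
time_s: 19.37
tcp_pos: [0.6071, -0.194, 0.1396]
eef_rot: [-176.6, -1.3, -87.8]
contact_force: [-0.8, 0.4, -0.1]
gripper_width: 0.0479
```

Call:
{"api": "send_rows", "payload": {"motion": [{"travel":[0,0.01,0],"spin":0},{"travel":[0,0.008,0],"spin":0},{"travel":[0,0.004,0],"spin":0},{"travel":[0,0.001,0],"spin":0},{"travel":[0,0,0],"spin":0}]}}

```text
time_s: 19.78
tcp_pos: [0.5788, -0.1953, 0.1397]
eef_rot: [-176.6, -1.3, -87.8]
contact_force: [0.3, -0.4, -0.6]
gripper_width: 0.0483
```

Call:
{"api": "send_rows", "payload": {"motion": [{"travel":[0,0,0],"spin":0}]}}

```text
time_s: 19.87
tcp_pos: [0.5791, -0.1953, 0.1399]
eef_rot: [-176.5, -1.3, -87.8]
contact_force: [-0.8, 0.1, -0.7]
gripper_width: 0.0483
```

Call:
{"api": "send_rows", "payload": {"motion": [{"travel":[0,-0.0415,0],"spin":0},{"travel":[0,-0.0415,0],"spin":0},{"travel":[0,-0.0415,0],"spin":0},{"travel":[0,0,0],"spin":0},{"travel":[0,0,0],"spin":0}]}}

```text
time_s: 20.28
tcp_pos: [0.7061, -0.1903, 0.1447]
eef_rot: [-176.8, -1.3, -87.8]
contact_force: [0.0, 0.3, 0.6]
gripper_width: 0.0484
```

Call:
{"api": "send_rows", "payload": {"motion": [{"travel":[0,0.012,0],"spin":0},{"travel":[0,0.013,0],"spin":0},{"travel":[0,0.014,0],"spin":0},{"travel":[0,0.014,0],"spin":0},{"travel":[0,0.014,0],"spin":0}]}}

```text
time_s: 20.7
tcp_pos: [0.6396, -0.1926, 0.1365]
eef_rot: [-177.0, -1.3, -87.7]
contact_force: [-0.0, -0.3, 0.4]
gripper_width: 0.0483
```

Call:
{"api": "send_rows", "payload": {"motion": [{"travel":[0,0.014,0],"spin":0},{"travel":[0,0.013,0],"spin":0},{"travel":[0,0.01,0],"spin":0},{"travel":[0,0.006,0],"spin":0},{"travel":[0,0.002,0],"spin":0}]}}

```text
time_s: 21.12
tcp_pos: [0.5889, -0.1946, 0.1339]
eef_rot: [-177.0, -1.3, -87.7]
contact_force: [-0.1, -0.7, 0.4]
gripper_width: 0.0481
```

Call:
{"api": "send_rows", "payload": {"motion": [{"travel":[0,-0.0415,0],"spin":0},{"travel":[0,-0.0415,0],"spin":0},{"travel":[0,-0.0415,0],"spin":0},{"travel":[0,0,0],"spin":0},{"travel":[0,0,0],"spin":0}]}}

```text
time_s: 21.53
tcp_pos: [0.7142, -0.1897, 0.1383]
eef_rot: [-177.3, -1.3, -87.8]
contact_force: [-1.3, 0.3, 0.1]
gripper_width: 0.0482
```

Call:
{"api": "send_rows", "payload": {"motion": [{"travel":[0,0.012,0],"spin":0},{"travel":[0,0.013,0],"spin":0},{"travel":[0,0.014,0],"spin":0},{"travel":[0,0.014,0],"spin":0},{"travel":[0,0.014,0],"spin":0}]}}

```text
time_s: 21.95
tcp_pos: [0.6476, -0.1921, 0.1315]
eef_rot: [-177.4, -1.4, -87.7]
contact_force: [-1.2, -0.8, -0.2]
gripper_width: 0.0478
```

Call:
{"api": "send_rows", "payload": {"motion": [{"travel":[0,0.014,0],"spin":0},{"travel":[0,0.013,0],"spin":0},{"travel":[0,0.01,0],"spin":0},{"travel":[0,0.006,0],"spin":0},{"travel":[0,0.002,0],"spin":0}]}}

```text
time_s: 22.37
tcp_pos: [0.5968, -0.1943, 0.13]
eef_rot: [-177.4, -1.4, -87.7]
contact_force: [0.3, 0.3, 0.1]
gripper_width: 0.0482
```

Call:
{"api": "send_rows", "payload": {"motion": [{"travel":[0,0,0],"spin":0},{"travel":[0,0,0],"spin":0}]}}

```text
time_s: 22.53
tcp_pos: [0.597, -0.1944, 0.1306]
eef_rot: [-177.3, -1.4, -87.7]
contact_force: [-0.3, 0.3, 0.6]
gripper_width: 0.0483
```

Call:
{"api": "send_rows", "payload": {"motion": [{"travel":[-0.003,0.008,0.004],"spin":0},{"travel":[-0.004,0.008,0.008],"spin":0},{"travel":[0,0,0.011],"spin":0},{"travel":[0,0,0.011],"spin":0},{"travel":[0,0,0.011],"spin":0}]}}

```text
time_s: 22.95
tcp_pos: [0.5853, -0.1885, 0.084]
eef_rot: [-177.0, -1.4, -87.6]
contact_force: [0.4, 0.1, -0.7]
gripper_width: 0.0482
```

Call:
{"api": "send_rows", "payload": {"motion": [{"travel":[0,0,0.011],"spin":0},{"travel":[0,0,0.008],"spin":0},{"travel":[0,0,0.004],"spin":0},{"travel":[0,0,0],"spin":0},{"travel":[0,0,0],"spin":0}]}}

```text
time_s: 23.37
tcp_pos: [0.5853, -0.1887, 0.054]
eef_rot: [-177.4, -1.4, -87.6]
contact_force: [-0.2, -0.2, 0.9]
gripper_width: 0.0482
```

Run:
```python
from h import *
st()
```

```text
23.3667 fix [ 0.3 30.3 54. ] rot [-177.4   -1.4  -87.6] F [-0.2 -0.2  0.9] j [  1.  23. -22.   2. -42.  -0.] w 0.0482
```

Call:
{"api": "send_rows", "payload": {"motion": [{"travel":[0,0.001,0.006],"spin":0},{"travel":[0,0,0.009],"spin":0},{"travel":[0,0,0.008],"spin":0},{"travel":[0,0,0.003],"spin":0},{"travel":[0,0,0],"spin":0}]}}

```text
time_s: 23.78
tcp_pos: [0.5867, -0.1895, 0.0268]
eef_rot: [-177.2, -1.4, -87.6]
contact_force: [-0.1, 0.4, 0.2]
gripper_width: 0.0484
```

Call:
{"api": "send_rows", "payload": {"motion": [{"travel":[0,0,0],"spin":0},{"travel":[0,0,0],"spin":0}]}}

```text
time_s: 23.95
tcp_pos: [0.5865, -0.1895, 0.0263]
eef_rot: [-177.3, -1.4, -87.6]
contact_force: [0.6, 0.3, 0.0]
gripper_width: 0.0485
```

Run:
```python
from h import *
st()
```

```text
23.95 fix [ 1.5 29.5 26.3] rot [-177.3   -1.4  -87.6] F [0.6 0.3 0. ] j [  1.  25. -24.   2. -39.  -0.] w 0.0485
```

Call:
{"api": "send_rows", "payload": {"motion": [{"travel":[0,0.0015,0],"spin":0},{"travel":[0,0,0],"spin":0},{"travel":[0,0,0],"spin":0},{"travel":[0,0,0],"spin":0},{"travel":[0,0,0],"spin":0}], "gripper": -1, "squeeze": 20}}

```text
time_s: 24.37
tcp_pos: [0.5854, -0.1896, 0.0274]
eef_rot: [-177.2, -1.4, -87.6]
contact_force: [0.3, 0.2, -2.6]
gripper_width: 0.0241
```

Call:
{"api": "send_rows", "payload": {"motion": [{"travel":[0,0,0],"spin":0},{"travel":[0,0,0],"spin":0}]}}

```text
time_s: 24.53
tcp_pos: [0.5853, -0.1896, 0.0274]
eef_rot: [-177.2, -1.4, -87.6]
contact_force: [-0.5, 0.0, -2.1]
gripper_width: 0.0239
```

Run:
```python
from h import *
st()
```

```text
24.5333 fix [ 0.3 29.4 27.4] rot [-177.2   -1.4  -87.6] F [-0.5  0.  -2.1] j [  1.  24. -24.   2. -39.  -0.] w 0.0239
```

Gripped at 24 mm. Now I'll lift about 9 mm in gentle rows.

Call:
{"api": "send_rows", "payload": {"motion": [{"travel":[0,0,-0.003],"spin":0},{"travel":[0,0,-0.003],"spin":0},{"travel":[0,0,-0.002],"spin":0},{"travel":[0,0,0],"spin":0},{"travel":[0,0,0],"spin":0}]}}

```text
time_s: 24.95
tcp_pos: [0.5836, -0.1892, 0.0352]
eef_rot: [-177.3, -1.4, -87.6]
contact_force: [0.4, 0.5, -4.1]
gripper_width: 0.0239
```

Run:
```python
from h import *
st()
```

```text
24.95 fix [-1.4 29.9 35.2] rot [-177.3   -1.4  -87.6] F [ 0.4  0.5 -4.1] j [  1.  24. -24.   2. -40.  -0.] w 0.0239
```

Call:
{"api": "send_rows", "payload": {"motion": [{"travel":[0,-0.0015,-0.0015],"spin":0},{"travel":[0,0,0],"spin":0},{"travel":[0,0,0],"spin":0}]}}

```text
time_s: 25.2
tcp_pos: [0.5846, -0.189, 0.0365]
eef_rot: [-177.4, -1.4, -87.6]
contact_force: [0.2, -0.2, -3.8]
gripper_width: 0.0239
```

Run:
```python
from h import *
st()
q,d=r.capture("side"); cv2.imwrite("pics/s5.png",cv2.resize(q[170:270,270:370],(700,600)[::1] if 0 else (600,600),interpolation=cv2.INTER_CUBIC))
hsv=cv2.cvtColor(q,cv2.COLOR_BGR2HSV); m=cv2.inRange(hsv,(95,100,50),(125,255,255)); m[:,:280]=0; m[:,350:]=0; m[:170]=0; m[265:]=0
v,u=np.nonzero(m); P=np.array([fx(unproj("side",d,a,b))*1000 for a,b in zip(u,v) if d[b,a]>0])
for y in range(-60,125,15):
    s=P[abs(P[:,1]-y)<7]
    if len(s)>5: print(y,len(s),np.round(np.percentile(s[:,2],[5,50,95]),1),np.round(np.percentile(s[:,0],[5,95]),1))
print(P[:,1].max())
```

```text
25.2 fix [-0.4 30.  36.5] rot [-177.4   -1.4  -87.6] F [ 0.2 -0.2 -3.8] j [  1.  24. -23.   2. -40.  -0.] w 0.0239
-45 6 [43.5 44.4 46.3] [-2.4  9. ]
-30 17 [44.5 46.2 47.5] [-4.6  6.7]
-15 21 [45.9 47.1 49.3] [-6.2  8.5]
0 11 [45.9 47.6 48.4] [-4.5  6.6]
75 13 [49.8 51.6 75.4] [-12.9   7.7]
90 35 [48.2 51.9 54.3] [-12.5   8.3]
105 36 [50.1 52.7 55.4] [-12.5   6.6]
114.62831381019741
```

View pics/s5.png

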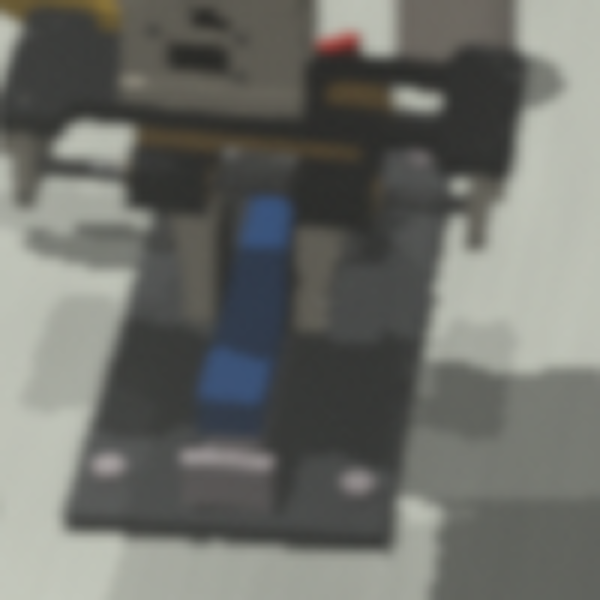

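The bar's end is raised: its top is at about 52 mm at y=105, so the underside is about 36 mm against the 31 mm lip. The near end has also pivoted and sits under the bridge with room to spare. I'll draw it out along +y.

Call:
{"api": "send_rows", "payload": {"motion": [{"travel":[-0.006,0,-0.0003],"spin":0},{"travel":[-0.01,0,-0.0003],"spin":0},{"travel":[-0.01,0,-0.0003],"spin":0},{"travel":[-0.006,0,0],"spin":0},{"travel":[0,0,0],"spin":0}]}}

```text
time_s: 25.67
tcp_pos: [0.5833, -0.1538, 0.0368]
eef_rot: [-177.3, -1.4, -87.7]
contact_force: [-0.6, 1.1, -2.1]
gripper_width: 0.024
```

Run:
```python
from h import *
st()
```

```text
25.6667 fix [-0.3 65.3 36.8] rot [-177.3   -1.4  -87.7] F [-0.6  1.1 -2.1] j [  5.  23. -25.   2. -40.  -4.] w 0.024
```

Call:
{"api": "send_rows", "payload": {"motion": [{"travel":[-0.007,0,-0.0003],"spin":0},{"travel":[-0.01,0,-0.0003],"spin":0},{"travel":[-0.01,0,-0.0003],"spin":0},{"travel":[-0.008,0,0],"spin":0},{"travel":[0,0,0],"spin":0}]}}

```text
time_s: 26.08
tcp_pos: [0.582, -0.114, 0.0372]
eef_rot: [-177.3, -1.4, -87.6]
contact_force: [0.1, -0.5, -2.5]
gripper_width: 0.0237
```

Run:
```python
from h import *
st()
```

```text
26.0833 fix [ -0.  105.1  37.2] rot [-177.3   -1.4  -87.6] F [ 0.1 -0.5 -2.5] j [  9.  22. -26.   3. -39.  -8.] w 0.0237
```

Call:
{"api": "send_rows", "payload": {"motion": [{"travel":[0,0,-0.008],"spin":0},{"travel":[0,0,-0.016],"spin":0},{"travel":[0,0,-0.02],"spin":0},{"travel":[0,0,-0.02],"spin":0},{"travel":[0,0,-0.016],"spin":0}]}}

```text
time_s: 26.5
tcp_pos: [0.5748, -0.1111, 0.1174]
eef_rot: [-177.8, -1.4, -87.5]
contact_force: [0.4, -1.2, -2.6]
gripper_width: 0.024
```

Call:
{"api": "send_rows", "payload": {"motion": [{"travel":[-0.01,-0.001,-0.008],"spin":0},{"travel":[-0.02,-0.004,0],"spin":0},{"travel":[-0.03,-0.004,0],"spin":0},{"travel":[-0.03,-0.004,0],"spin":1},{"travel":[-0.03,-0.004,0],"spin":1}]}}

```text
time_s: 26.92
tcp_pos: [0.5887, 0.0099, 0.1315]
eef_rot: [-177.2, -1.2, -90.1]
contact_force: [0.3, 0.2, -2.5]
gripper_width: 0.024
```

Call:
{"api": "send_rows", "payload": {"motion": [{"travel":[-0.03,-0.004,0],"spin":1},{"travel":[-0.03,-0.004,0],"spin":1},{"travel":[-0.03,-0.004,0],"spin":1},{"travel":[-0.03,-0.004,0],"spin":0},{"travel":[-0.03,-0.004,0],"spin":0}]}}

```text
time_s: 27.33
tcp_pos: [0.6124, 0.1682, 0.1314]
eef_rot: [-177.1, -1.0, -93.4]
contact_force: [0.6, -0.7, -2.6]
gripper_width: 0.0239
```

Call:
{"api": "send_rows", "payload": {"motion": [{"travel":[-0.03,-0.004,0],"spin":0},{"travel":[-0.03,-0.004,0],"spin":0},{"travel":[-0.02,-0.003,0],"spin":0},{"travel":[-0.01,0,0],"spin":0},{"travel":[0,0,0],"spin":0}]}}

```text
time_s: 27.75
tcp_pos: [0.6279, 0.2702, 0.1302]
eef_rot: [-177.1, -0.9, -93.1]
contact_force: [0.2, 0.5, -2.1]
gripper_width: 0.024
```

Run:
```python
from h import *
st(); print(r.get_state()["tcp_pos"])
p,d=r.capture("side"); np.save("side6.npy",d)
find("side",["tray","socket_mid","bar_mid"],n=3)
q,dw=r.capture("wrist"); np.save("wrist6.npy",dw); cv2.imwrite("pics/wrist6.png",q); find("wrist",["tray","socket_mid","bar_mid"],n=2)
cv2.imwrite("pics/c6.png",np.hstack([cv2.resize(p[200:480,150:430],(400,400)),cv2.resize(q,(400,400))]))
```

```text
27.75 fix [ 61.3 487.2 130.2] rot [-177.1   -0.9  -93.1] F [ 0.2  0.5 -2.1] j [ 41.  24.  -9.   3. -56. -46.] w 0.024
[0.62789494 0.2702238  0.13023228]
side pinpoint tray 0.83 [ 6.197e-01  2.819e-01 -4.000e-04] [245. 389.]
side pinpoint bar_mid 0.59 [0.6259 0.2446 0.1333] [239. 318.]
side pinpoint bar_mid 0.55 [ 0.2442 -0.3124  0.0105] [456. 214.]
wrist pinpoint tray 0.98 [ 0.6218  0.2762 -0.0039] [343. 250.]
wrist pinpoint bar_mid 0.78 [0.6271 0.2353 0.1281] [325. 236.]
```

View pics/c6.png

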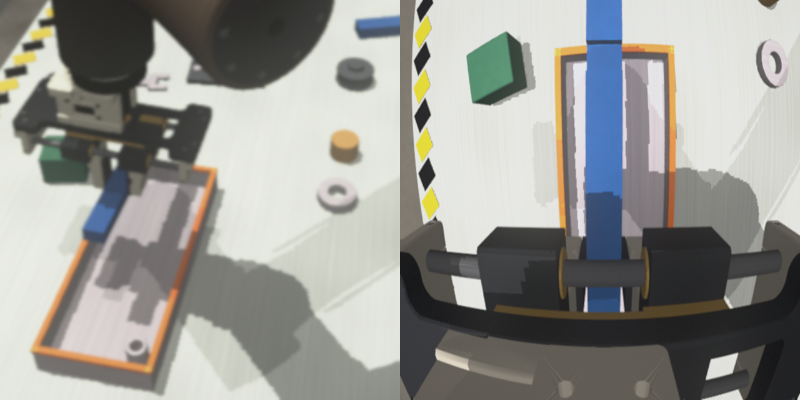

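Call:
{"api": "send_rows", "payload": {"motion": [{"travel":[-0.01,0.002,0.008],"spin":0},{"travel":[-0.012,0.003,0.012],"spin":0},{"travel":[-0.008,0.002,0.014],"spin":0},{"travel":[0,0.001,0.014],"spin":0},{"travel":[0,0,0.014],"spin":0}]}}

```text
time_s: 28.57
tcp_pos: [0.627, 0.2994, 0.0678]
eef_rot: [-176.7, -0.6, -93.5]
contact_force: [0.4, 0.6, -2.5]
gripper_width: 0.0234
```

Call:
{"api": "send_rows", "payload": {"motion": [{"travel":[0,0,0.014],"spin":0},{"travel":[0,0,0.01],"spin":0},{"travel":[0,0,0.006],"spin":0},{"travel":[0,0,0.002],"spin":0},{"travel":[0,0,0],"spin":0}]}}

```text
time_s: 28.98
tcp_pos: [0.6253, 0.3003, 0.0259]
eef_rot: [-177.1, -0.9, -93.4]
contact_force: [0.0, -0.0, -2.7]
gripper_width: 0.0235
```

Run:
```python
from h import *
s=r.get_state(); print(s["time_s"],s["tcp_pos"],s["eef_rot"],s["contact_force"])
```

```text
28.9833 [0.62528657 0.30027855 0.02587591] [-177.09119239   -0.92297213  -93.42381687] [ 0.02145177 -0.01831497 -2.66775821]
```

Call:
{"api": "send_rows", "payload": {"motion": [{"travel":[0,0,0.003],"spin":0},{"travel":[0,0,0.004],"spin":0},{"travel":[0,0,0.003],"spin":0},{"travel":[0,0,0.001],"spin":0},{"travel":[0,0,0],"spin":0}], "squeeze": 12}}

```text
time_s: 29.4
tcp_pos: [0.6272, 0.3011, 0.0161]
eef_rot: [-176.9, -0.8, -93.4]
contact_force: [-0.5, -0.5, -2.4]
gripper_width: 0.0239
```

Call:
{"api": "send_rows", "payload": {"motion": [{"travel":[0,0,0.003],"spin":0},{"travel":[0,0,0.001],"spin":0},{"travel":[0,0,0],"spin":0}]}}

```text
time_s: 29.65
tcp_pos: [0.6281, 0.3014, 0.013]
eef_rot: [-176.8, -0.7, -93.4]
contact_force: [-0.4, 0.9, -2.0]
gripper_width: 0.0238
```

Call:
{"api": "send_rows", "payload": {"motion": [{"travel":[0,0,0.002],"spin":0},{"travel":[0,0,0.002],"spin":0},{"travel":[0,0,0],"spin":0}], "squeeze": 8}}

```text
time_s: 29.9
tcp_pos: [0.6286, 0.3015, 0.0092]
eef_rot: [-176.8, -0.7, -93.4]
contact_force: [-0.5, 0.1, -2.0]
gripper_width: 0.0242
```

```bash
cat > barz.py <<'E'
from h import *
s=r.get_state(); print(s["time_s"],s["tcp_pos"],s["eef_rot"],s["contact_force"])
for cam,x0,x1,y0,y1 in (("side",170,310,290,470),("wrist",230,420,0,479)):
    q,d=r.capture(cam); hsv=cv2.cvtColor(q,cv2.COLOR_BGR2HSV); m=cv2.inRange(hsv,(95,100,50),(125,255,255))
    m[:,:x0]=0; m[:,x1:]=0; m[:y0]=0; m[y1:]=0
    v,u=np.nonzero(m); P=np.array([unproj(cam,d,a,b)*1000 for a,b in zip(u,v) if d[b,a]>0]); P=P[(P[:,2]>6)&(P[:,2]<80)&(P[:,1]>100)]
    print(cam,"y range",P[:,1].min(),P[:,1].max())
    for y in range(150,400,25):
        t=P[abs(P[:,1]-y)<7]
        if len(t)>5: print(y,len(t),np.round(np.percentile(t[:,2],[5,50,95]),1),np.round(np.percentile(t[:,0],[5,95]),1))
    cv2.imwrite(f"pics/{cam}7.png",q)
E
python3 barz.py
```

```text
29.9 [0.62858209 0.30147929 0.00920106] [-176.80177648   -0.67944033  -93.42516879] [-0.53152747  0.14921599 -1.97252888]
side y range 165.38525284373262 384.0584420339034
175 68 [16.6 20.5 22.6] [607.6 628.2]
300 29 [19.2 21.3 23.1] [622.8 635.1]
325 74 [18.4 21.5 23.4] [618.2 637.1]
350 110 [17.4 21.2 23.7] [619.4 639.4]
375 111 [19.3 21.4 24. ] [620.4 640.1]
wrist y range 168.5507600019846 333.37052934676376
175 1564 [18.3 19.6 20.9] [609.7 630.8]
200 1666 [11.4 12.8 19.8] [611.4 632.6]
225 2106 [18.5 19.7 20.9] [612.8 633.9]
250 2072 [18.6 19.8 20.9] [614.5 635.5]
275 1867 [18.7 19.9 21. ] [616.2 637. ]
300 872 [18.8 19.8 20.9] [617.1 639. ]
325 1310 [18.9 20.  21.1] [619.4 640.3]
```

The bar lies lengthwise flat on the floor, with its top at 20–21 mm against the 21 mm expected. It only has the tool's 3° roll. Releasing now.

Call:
{"api": "send_rows", "payload": {"motion": [{"travel":[0,0,0.001],"spin":0},{"travel":[0,0,0],"spin":0},{"travel":[0,0,0],"spin":0}], "squeeze": 3}}

```text
time_s: 30.25
tcp_pos: [0.6289, 0.3015, 0.0088]
eef_rot: [-176.8, -0.7, -93.4]
contact_force: [-0.2, 0.2, -2.5]
gripper_width: 0.0241
```

Call:
{"api": "send_rows", "payload": {"motion": [{"travel":[0,0,0],"spin":0},{"travel":[0,0,0],"spin":0},{"travel":[0,0,0],"spin":0},{"travel":[0,0,0],"spin":0}], "gripper": 0.05}}

```text
time_s: 30.58
tcp_pos: [0.6298, 0.3021, 0.0097]
eef_rot: [-176.7, -0.6, -93.4]
contact_force: [-0.0, -0.4, 0.3]
gripper_width: 0.0434
```

Call:
{"api": "send_rows", "payload": {"motion": [{"travel":[0,0,-0.01],"spin":0},{"travel":[0,0,-0.015],"spin":0},{"travel":[0,0,-0.02],"spin":0},{"travel":[0,0,-0.03],"spin":0},{"travel":[0,0,-0.03],"spin":0}]}}

```text
time_s: 31.0
tcp_pos: [0.6203, 0.3008, 0.1126]
eef_rot: [-177.2, -1.1, -93.4]
contact_force: [0.3, 0.8, 0.6]
gripper_width: 0.046
```

Call:
{"api": "send_rows", "payload": {"motion": [{"travel":[0,0,-0.03],"spin":0},{"travel":[0,0,-0.03],"spin":0},{"travel":[0,0,0],"spin":0},{"travel":[0,0,0],"spin":0}]}}

```text
time_s: 31.33
tcp_pos: [0.6195, 0.3038, 0.1876]
eef_rot: [-176.6, -0.6, -93.4]
contact_force: [0.1, 0.1, -0.9]
gripper_width: 0.0461
```

```bash
python3 barz.py
python3 - <<'E'
from h import *
p,_=r.capture("scene"); find("scene",["tab_tongue","cap_wing"],n=1)
a=cv2.imread("pics/side7.png")
cv2.imwrite("pics/c7.png",np.hstack([cv2.resize(p,(400,400)),cv2.resize(a,(400,400))]))
E
```

```text
31.3333 [0.6195095  0.30383701 0.18762912] [-176.62637173   -0.61730623  -93.36194914] [ 0.07400512  0.14854434 -0.87975041]
side y range 164.7042593201996 383.7487148006003
175 63 [18.7 20.9 22.6] [609.2 627.8]
200 38 [11.8 14.3 18.9] [609.7 628. ]
225 76 [18.  20.6 22.8] [611.7 630.7]
250 75 [18.2 21.  22.9] [613.4 632.7]
275 33 [19.4 21.  22.4] [615.1 632.9]
300 20 [18.8 20.4 22. ] [620.8 633.7]
350 58 [18.4 20.5 22.3] [620.3 639. ]
375 103 [19.  20.8 23.1] [621.1 640.5]
wrist y range 162.83204335603386 382.76923448242184
175 411 [16.5 17.8 19.1] [609.8 630.8]
200 382 [ 9.4 10.7 17.9] [611.3 631.9]
225 421 [16.1 17.6 18.9] [612.9 633.8]
250 412 [16.3 17.6 18.8] [614.9 635.2]
275 155 [16.4 17.6 18.8] [616.  637.2]
300 325 [16.4 17.6 18.6] [618.4 638.7]
325 363 [16.5 17.5 18.7] [619.8 640.1]
350 346 [16.3 17.6 18.6] [621.2 641.7]
375 311 [16.4 17.4 18.7] [622.9 643.2]
scene pinpoint tab_tongue 0.83 [ 0.7247 -0.2935  0.1264] [330. 355.]
```

View pics/c7.png

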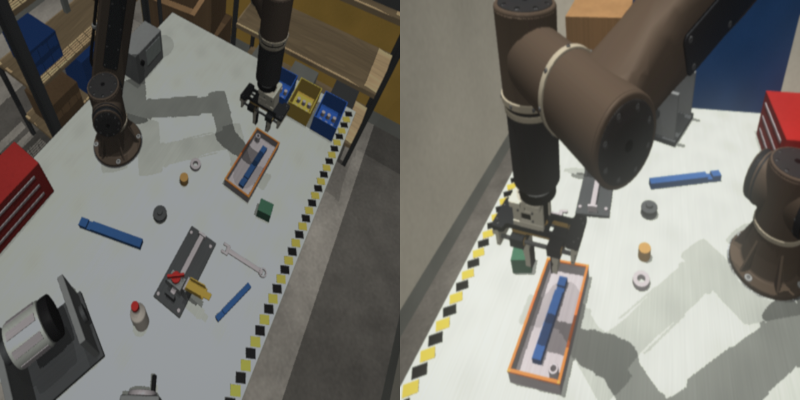

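The picture shows the bar flat in the tray, the tab open, the cap turned, the socket standing and the bystanders undisturbed. I'll hand it in.

```bash
python3 -c "
from plant import r
print(r.close_job(), r.get_state()['time_s'])"
```

```text
the job is handed in; nothing more can be done
the job is handed in; nothing more can be done
```

The spacer bar is out of the fixture and lying flat in the orange-rimmed tray. The job took about 31 s of robot time and has been handed in; no verdict was reported.

**What I did**
- **Tab:** I pinched the tongue and swung it to about 2.2 rad, then let go, and it fell open.
- **Cap:** I turned it about 208° anticlockwise, from about 8° to about 216°.
- **Bar:** I raised its end about 5 mm clear of the lip, drew it 75 mm out from under the bridge, and set it down before releasing it.

**Last checks**
- **Bar:** the side camera puts its top at about 20.5–21 mm along its length, where 21 mm means flat on the tray floor. The wrist camera read about 17.6 mm, evenly along the bar, which I put down to that camera's height error.
- **Tab:** it is still open, with the tongue seen at z = 0.126 m.
- **Cap:** the last scan did not report the wing, but the final picture shows it turned.
- **Other things:** the socket is standing and the other loose parts look undisturbed in the final picture.

**Where it was not clean**
- **Tongue pinch:** it took three tries; one grip was too low and pushed up on the tool with about 10 N.
- **Tool tilt:** the tool drifted to about 3° off vertical, so the bar was released with a roll of about 2 mm across its width, and it settled flat.

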